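Press the flower boards: two turns past the bite

ROBOT

A 6-joint arm with a two-finger parallel gripper is mounted at the origin on the work surface. World frame = base frame: x ahead of the robot, y to its left, z up, the work surface at z = 0. Lengths are in mm, angles in rad, forces in N, time in s.
With the tool pointing down it reaches from about 350 to 775 mm from the base axis. Payload 7.3 kg.
Tool frame: the origin (TCP) lies at the centre of the arm's flange, where the gripper is bolted on; the fingertips stand 178 mm ahead of it and the grasp point (between the pads) lies 159 mm ahead of it; z points along the fingers, y is the direction in which the jaws open and shut (so a half turn about z gives the same grasp; the last joint's range is limited). The gripper opens to 92 mm and grips with 3 to 60 N. Pads are 19 mm wide; open, the fingers measure 130 mm over their backs; the gripper's body (75 mm by 190 mm) begins 47 mm behind the grasp point.
Start: joints at [1.164, 0.342, 1.524, -0, 1.275, -0.146], TCP at [135.351, 507.255, 404.741] pointing down, gripper open.
Joint ranges: [-2.53, 2.53], [-0.77, 2.02], [0.04, 2.7], [-1, 4.14], [0.28, 2.66], [-3.11, 3.11]. Speed limits (rad/s): [2.57, 2.57, 3.14, 3.14, 3.14, 3.14].

INTERFACE

Orientations are given as [roll, pitch, yaw] about the fixed x, y, z axes, in that order (R = Rz(yaw) Ry(pitch) Rx(roll)).
In Python, from plant import status, viewer, ticket gives the robot as it stands.
- The arm moves only by the tool play_rows, never from a script. Its argument "commands" is a list of rows, each an object with "offset": the shift along the tool's x, y, z in m, a list of three; "twist": the turn about the tool's z in degrees. A call has 1 to 5 rows; each row shifts and turns the commanded pose from where the row before left it, along the tool's axes as they then stand; what a row does not reach is not made up. A row lasts 1/10 s, in which the tool goes at most 50 mm and 8.59 degrees, less where a joint would pass 70% of its speed; a pose out of reach is approached as far as the arm can. A call with a gripper value outside its range is refused whole. "jaw" is the closure in counts, from 0 (fully open) to 255 (shut), set as the call begins (left out, the last holds). The fingers move at their own pace and stop on an object; the grip force is fixed at half the most. Time passes only in rows, so rows that do not move let the fingers close. It gives the time, the measured TCP pose, the force and the opening at its end, in the units of the state.
- status.get_obs(): the state, without advancing time (a new reading comes with each control period).
- viewer.capture(name): name is "scene" or "top" or "wrist"; returns the picture (480x640x3 uint8, red, green, blue); there is no depth.
- viewer.camera_params(name): a dict with "fov_y" (degrees; the focal length in pixels is half the picture's height over the tangent of half this angle, whatever the lens; pixels are square), "cx", "cy" (the principal point, pixels), "rvec" (rotation vector, rad) and "tvec" (3), from world to camera coordinates, as OpenCV has them; the wrist camera has in their place "T_tool_cam" (4x4, takes a point from camera to tool coordinates, whose origin is the TCP and whose axes are the flange's). Camera axes: x right, y down, z forward; pixel columns grow to the right and rows downward; lengths in mm; the calibration is good to about 2 mm. The wrist camera is an equidistant fisheye: a pixel r from the principal point sees the ray r / f radians off the axis. A picture is of the moment at which its call begins: read the wrist's pose just before it. camera_params takes no time and is no camera call.
- ticket.close_job(): hands the job in, once; it reports no verdict.
The state is a dict: "time": time; "joint_positions": joint angles; "dq": joint speeds; "tau": joint torques, N m; "tool_pos": TCP position; "tcp_rot": TCP orientation; "contact_force": force on the tool from outside, world axes, zero at the start; "moment": the same for the moment, N m; "grip_width": finger opening in mm.
Only numpy, scipy, OpenCV 4.12 (cv2) and the standard library are available. Lean on these libraries where they do the work, as an engineer would, in place of code of your own. Each camera call takes 0.05 s, during which the arm holds its last target.

TASK

Push the pack of flower boards gently along the bed of the press until it is fully home against the back stop. Then wind the crank clockwise (seen from above) until you feel the pressing plate bite on the boards, give it exactly two full turns more from that point and no further, and let go. Leave the other things on the trolley where they are.

Things in the scene. Friction and masses are not known exactly. Their poses are not given: they have to be found in the camera images.
- press: flower press, fixed: beech base 270 x 250 x 22 mm, two steel columns 98 mm either side of the screw, green crosshead 44 mm deep (134 to 156 mm up; nuts to 159), screw with crank on top, brown sprung plate below. Origin under the middle of the base, at trolley height; z up along the screw axis, x from the open front to the back stop (face at x = +115 mm). Side rails 135 mm apart guide the pack
- pack: pack of flower boards (plywood, card, paper), loose, 240 mm long along its x, 130 mm wide, about 40 mm thick, 0.4 to 0.7 kg; origin under its centre. It lies on the bed between the rails, pulled out 38 to 55 mm to the front; its plain front edge is at its x = -120 mm. Home, its origin is at x = -5 mm in the press's frame. It slides with 3 to 7 N and stops dead at the stop
- crank_hub (a point): top centre of the crank's hub, 28 mm across, on the screw axis, 180 to 190 mm up. Clockwise from above drives crank and screw down, 1.5 mm per turn. Below 1 N at the knob turns it until the plate meets the boards, 0.3 to 1.1 turns from the start; there the force jumps to about 11 N, rising to about 17 N after two turns (at standstill some 60 % of it is felt). It stays where it is left
- knob_grip (a point): centre of the crank's upright dark wooden knob, 23 to 25 mm across, 55 mm tall, spinning freely on its pin; 55 mm from the screw axis, at any angle at the start. Its top is 25 mm above this point, the crank arm's upper face (16 mm wide, 8 mm thick) 31 mm below it. Its x and y axes spin with it and mean nothing
- hoop: lilac plastic embroidery hoop lying flat, 170 mm across, 12 mm high, brass tightening screw; origin under its centre
- cup: white porcelain cup, 80 mm across the rim, 62 mm high; origin under its centre
- tweezer_case: bamboo tweezer case lying flat, 165 x 34 x 18 mm; origin under its centre, long axis x
- tape_dispenser: black plastic push-top tape dispenser, 75 x 34 x 65 mm; origin under its centre
- petal_jar: amber jar with a metal lid, 64 mm across, 85 mm high; origin under its centre
- paste_brush: flat paste brush with a wooden handle, 180 mm long, lying along its x axis; origin under its middle

How it is judged:
By the outcome, as a careful person would: the job done as asked, in the order asked, and still so for the second after the job is handed in, with the robot touching nothing.
It also fails if it takes over 72 s, if anything falls off the work surface, if the arm or the gripper's body presses on something with over 40 N, if the wrist force passes 120 N, or if a joint passes its speed limit or range.

## Working session

There is one attempt and no reset: what is moved stays moved. The work goes in short steps, Python scripts to look and compute and a tool call to move; the robot and the scene stay as the last step left them, time stands still between calls to the robot, and variables do not carry over. Pictures are saved under pics/ and viewed, and the job is handed in when it is done.

Besides the shell and the picture viewer there is one more tool, called after ">>>" as a command line: name --argument value ..., lists and objects as JSON in quotes. play_rows: Moves the arm, as the interface text tells. Its arguments: {"type":"object","properties":{"commands":{"type":"array"},"jaw":{"type":"number"}},"required":["commands"]}

```bash
ls; mkdir -p pics; python3 - <<'E'
from plant import status, viewer
import cv2
print(status.get_obs())
for n in ["scene","top","wrist"]:
    im=viewer.capture(n); cv2.imwrite(f"pics/{n}0.png",im[:,:,::-1]); print(n,viewer.camera_params(n))
print(status.get_obs()["time"])
E
```

```text
pics
{'time': 0.0, 'joint_positions': array([ 1.16400932e+00,  3.42731431e-01,  1.52502837e+00, -6.95883412e-06,
        1.27541200e+00, -1.46013031e-01]), 'dq': array([-0.00079866, -0.00052161, -0.00011442, -0.00061518,  0.00109907,
        0.00034266]), 'tau': array([ 5.28597193e-04, -4.31254184e+01, -2.44214594e+01,  7.18453154e-02,
        5.60741080e-02, -1.41534629e-04]), 'tool_pos': array([135.29031728, 507.12473529, 404.03627035]), 'tcp_rot': array([-3.14002934e+00, -2.23174547e-04,  2.88082053e+00]), 'contact_force': array([-0.23470665,  0.54533408,  0.88539379]), 'moment': array([-0.02949416,  0.03748288,  0.03166246]), 'grip_width': 91.76917928739515}
scene {'fov_y': 57.35550168392642, 'cx': 324.62623443902186, 'cy': 240.9733525946607, 'rvec': array([ 0.84036077,  2.32603923, -1.34406138]), 'tvec': array([ 382.35150626,  -39.18273933, 1301.25424138])}
top {'fov_y': 44.036323938172295, 'cx': 322.5292209374039, 'cy': 236.09738771019474, 'rvec': array([ 2.16563269, -2.1347001 ,  0.13795728]), 'tvec': array([  30.0761354 ,  536.80998045, 1679.24840885])}
wrist {'fov_y': 65.70646984690485, 'cx': 322.4284301562014, 'cy': 240.92476700034106, 'T_tool_cam': array([[-1.08392182e-04, -9.69866077e-01, -2.43638627e-01,
         6.49121329e+01],
       [ 9.99999994e-01, -9.80914918e-05, -5.44107922e-05,
        -1.92391193e-01],
       [ 2.88723053e-05, -2.43638631e-01,  9.69866082e-01,
         1.93563244e+01],
       [ 0.00000000e+00,  0.00000000e+00,  0.00000000e+00,
         1.00000000e+00]])}
0.15
```

View pics/scene0.png

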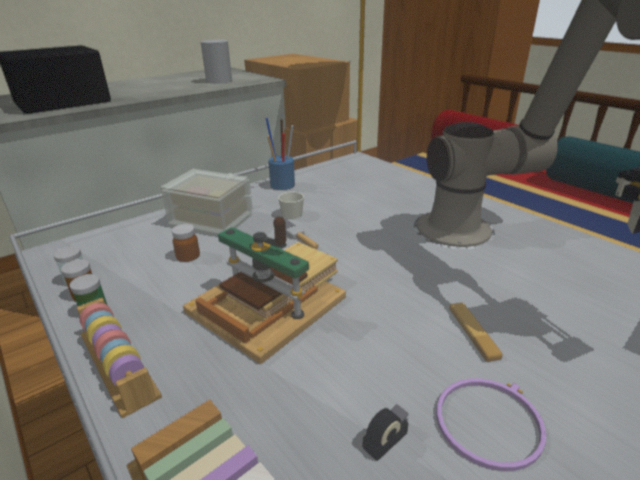

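View pics/top0.png

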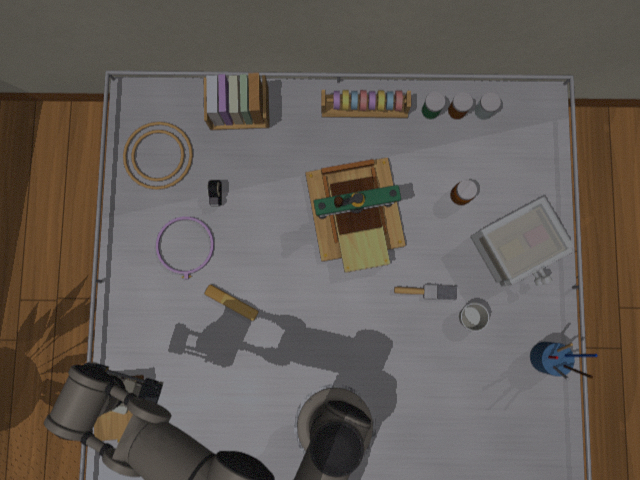

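View pics/wrist0.png

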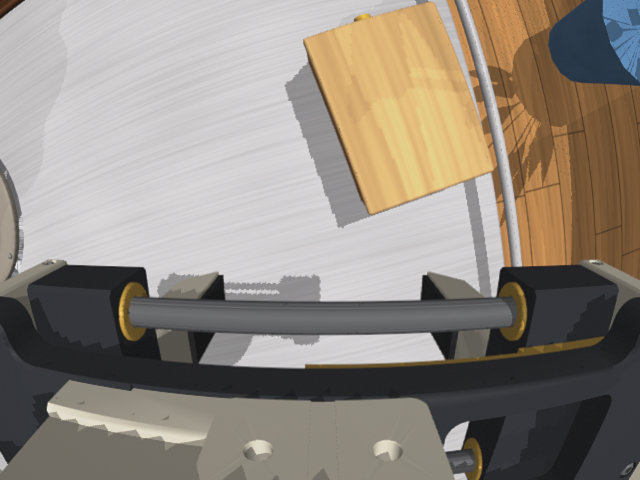

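```bash
python3 - <<'E'
import cv2
a=cv2.imread("pics/top0.png")[145:285,285:425]; cv2.imwrite("pics/topc.png",cv2.resize(a,(840,840)[:2],interpolation=cv2.INTER_CUBIC)[:600*2][:840])
b=cv2.imread("pics/scene0.png")[205:365,170:360]; cv2.imwrite("pics/scc.png",cv2.resize(b,None,fx=4,fy=4,interpolation=cv2.INTER_CUBIC)[:600])
a=cv2.resize(cv2.imread("pics/top0.png")[150:280,290:420],None,fx=4.6,fy=4.6,interpolation=cv2.INTER_CUBIC);cv2.imwrite("pics/topc.png",a)
E
```

```text
(no output)
```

View pics/topc.png

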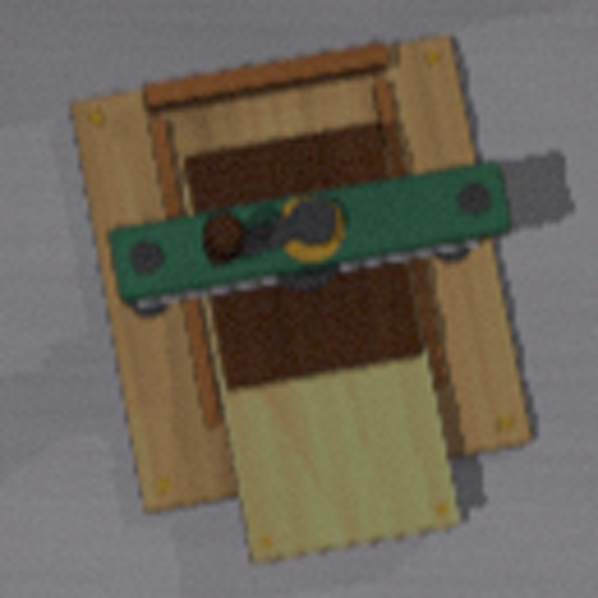

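View pics/scc.png

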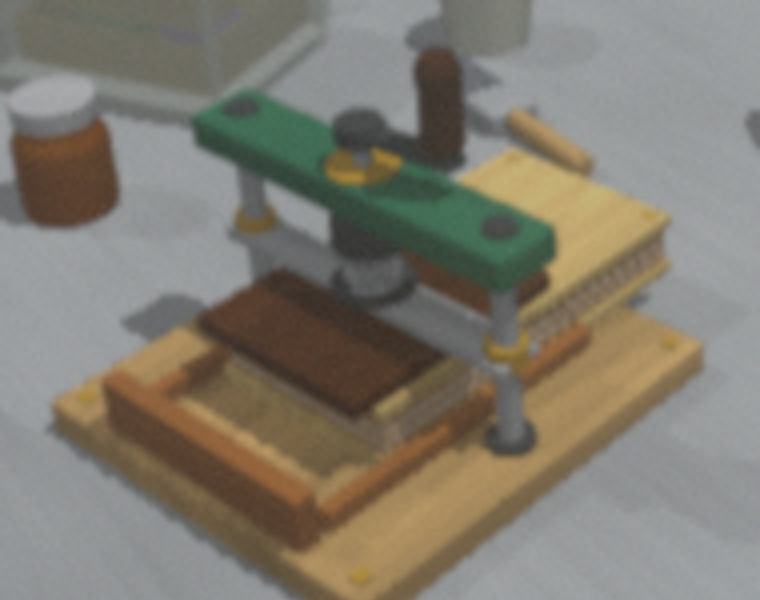

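```bash
cat > h.py <<'E'
import numpy as np, cv2
from plant import status, viewer
from scipy.spatial.transform import Rotation as Ro
def ray(n,u,v):
    p=viewer.camera_params(n); f=240/np.tan(np.radians(p["fov_y"]/2))
    if n=="wrist": raise 0
    R=cv2.Rodrigues(np.array(p["rvec"]))[0]; t=np.array(p["tvec"])
    d=R.T@np.array([(u-p["cx"])/f,(v-p["cy"])/f,1]); return -R.T@t,d/np.linalg.norm(d)
def atz(n,u,v,z):
    c,d=ray(n,u,v); return c+d*(z-c[2])/d[2]
def proj(n,P):
    p=viewer.camera_params(n); f=240/np.tan(np.radians(p["fov_y"]/2))
    R=cv2.Rodrigues(np.array(p["rvec"]))[0]; q=R@np.array(P)+p["tvec"]; return q[:2]/q[2]*f+[p["cx"],p["cy"]]
def tri(a,b):
    A=[];B=[]
    M=np.zeros((3,3));y=np.zeros(3);L=[]
    for n,u,v in (a,b):
        c,d=ray(n,u,v);Q=np.eye(3)-np.outer(d,d);M+=Q;y+=Q@c;L.append((Q,c))
    x=np.linalg.solve(M,y); return x,[np.linalg.norm(Q@(x-c)) for Q,c in L]
E
python3 - <<'E'
from h import *
np.set_printoptions(precision=1,suppress=True)
T=lambda x,y:(290+x/4.6,150+y/4.6)
S=lambda x,y:(170+x/4,205+y/4)
for nm,p in dict(TL=(72,100),TR=(452,36),BR=(535,440),BL=(147,512)).items(): print(nm,atz("top",*T(*p),22))
for nm,p in dict(left=(72,405),fr=(350,598),right=(702,345)).items(): print('scene',nm,atz("scene",*S(*p),22))
for nm,p in dict(nutL=(147,258),nutR=(475,198)).items(): print(nm,atz("top",*T(*p),159))
for nm,p in dict(nutR=(240,106),nutL=(500,228)).items(): print('sc',nm,atz("scene",*S(*p),159))
print('hub',atz("top",*T(312,222),185),atz("scene",*S(360,118),185),tri(("top",*T(312,222)),("scene",*S(360,118))))
print('knob top',atz("top",*T(222,235),236),tri(("top",*T(222,235)),("scene",*S(438,55))))
for p in [(255,562),(460,525),(228,388),(425,355)]: print('pack',atz("top",*T(*p),62))
for p in [(668,215),(515,153)]: print('packsc',atz("scene",*S(*p),62))
E
```

```text
TL [729.4  90.6  22. ]
TR [ 775.  -153.5   22. ]
BR [ 513.6 -205.9   22. ]
BL [464.5  38.5  22. ]
scene left [ 771.4 -133.6   22. ]
scene fr [731.9  89.5  22. ]
scene right [472.   48.5  22. ]
nutL [601.5  39.8 159. ]
nutR [ 640.  -152.6  159. ]
sc nutR [ 644.  -143.7  159. ]
sc nutL [607.4  49.7 159. ]
hub [619.2 -55.4 185. ] [623.8 -47.9 185. ] (array([619.9, -55.5, 180.3]), [np.float64(0.2849287450643071), np.float64(0.2849287450641234)])
knob top [600.9  -2.5 236. ] (array([602.1,  -2.8, 231.6]), [np.float64(0.423199012356992), np.float64(0.42319901235706864)])
pack [431.  -28.5  62. ]
pack [ 455.6 -154.2   62. ]
pack [538.5 -10.8  62. ]
pack [ 560.9 -132.6   62. ]
packsc [437.9 -21.1  62. ]
packsc [ 464.  -139.2   62. ]
```

```bash
cat >> h.py <<'E'
def Rt(o): return Ro.from_euler("xyz",o["tcp_rot"])
def plan(target,yaw,n,cur=None,cy=None):
    import json
    o=status.get_obs(); p=np.array(o["tool_pos"] if cur is None else cur,float); y=o["tcp_rot"][2] if cy is None else cy
    dy=(yaw-y); dy=(dy+np.pi)%(2*np.pi)-np.pi if abs(dy)>3.5 else dy
    tw=round(-np.degrees(dy)/n,1); pos=p.copy(); rows=[]
    for i in range(n):
        g=p+(np.array(target)-p)*(i+1)/n
        R=(Ro.from_euler("z",y)*Ro.from_euler("x",np.pi)).as_matrix()
        d=np.round(R.T@(g-pos)/1000,4); pos=pos+R@d*1000; y-=np.radians(tw)
        rows.append({"offset":d.tolist(),"twist":tw})
    for k in range(0,n,5): print(json.dumps(rows[k:k+5]))
    print("end",pos,y)
E
python3 -c "
from h import *
plan([330,330,450],1.2,12)
plan([400,-60,480],0.195,12,[330,330,450],1.2)"
```

```text
[{"offset": [-0.0195, -0.0101, -0.0038], "twist": 8.0}, {"offset": [-0.0207, -0.0073, -0.0038], "twist": 8.0}, {"offset": [-0.0215, -0.0043, -0.0039], "twist": 8.0}, {"offset": [-0.0219, -0.0013, -0.0038], "twist": 8.0}, {"offset": [-0.0218, 0.0018, -0.0038], "twist": 8.0}]
[{"offset": [-0.0214, 0.0048, -0.0038], "twist": 8.0}, {"offset": [-0.0206, 0.0077, -0.0038], "twist": 8.0}, {"offset": [-0.0192, 0.0106, -0.0038], "twist": 8.0}, {"offset": [-0.0176, 0.013, -0.0039], "twist": 8.0}, {"offset": [-0.0156, 0.0155, -0.0038], "twist": 8.0}]
[{"offset": [-0.0134, 0.0174, -0.0038], "twist": 8.0}, {"offset": [-0.0107, 0.0191, -0.0038], "twist": 8.0}]
end [329.98390919 330.01067971 449.99700288] 1.2052927128409001
[{"offset": [-0.0282, 0.0172, -0.0025], "twist": 4.8}, {"offset": [-0.0266, 0.0195, -0.0025], "twist": 4.8}, {"offset": [-0.0249, 0.0217, -0.0025], "twist": 4.8}, {"offset": [-0.023, 0.0237, -0.0025], "twist": 4.8}, {"offset": [-0.021, 0.0255, -0.0025], "twist": 4.8}]
[{"offset": [-0.0187, 0.0272, -0.0025], "twist": 4.8}, {"offset": [-0.0164, 0.0286, -0.0025], "twist": 4.8}, {"offset": [-0.014, 0.03, -0.0025], "twist": 4.8}, {"offset": [-0.0114, 0.031, -0.0025], "twist": 4.8}, {"offset": [-0.0087, 0.0318, -0.0025], "twist": 4.8}]
[{"offset": [-0.0061, 0.0325, -0.0025], "twist": 4.8}, {"offset": [-0.0033, 0.0328, -0.0025], "twist": 4.8}]
end [400.00386111 -59.98231253 480.        ] 0.1946903508512663
```

>>> play_rows --commands '[{"offset": [-0.0195,-0.01,-0.004],"twist": 8.0},{"offset": [-0.0207,-0.007,-0.004],"twist": 8.0},{"offset": [-0.0215,-0.004,-0.004],"twist": 8.0},{"offset": [-0.022,-0.001,-0.004],"twist": 8.0},{"offset": [-0.022,0.002,-0.004],"twist": 8.0}]' --jaw 255

```text
time: 0.65
tool_pos: [217.8, 433.6, 424.6]
tcp_rot: [-3.141, 0.0, 2.177]
contact_force: [0.9, 0.0, -0.4]
grip_width: 56.5
```

>>> play_rows --commands '[{"offset": [-0.0214,0.005,-0.004],"twist": 8.0},{"offset": [-0.0206,0.008,-0.004],"twist": 8.0},{"offset": [-0.019,0.0106,-0.004],"twist": 8.0},{"offset": [-0.0176,0.013,-0.004],"twist": 8.0},{"offset": [-0.0156,0.0155,-0.004],"twist": 8.0}]'

```text
time: 1.15
tool_pos: [299.4, 360.2, 444.7]
tcp_rot: [-3.141, 0.0, 1.479]
contact_force: [0.3, 0.9, 0.4]
grip_width: 16.5
```

>>> play_rows --commands '[{"offset": [-0.0134,0.0174,-0.004],"twist": 8.0},{"offset": [-0.0107,0.019,-0.004],"twist": 8.0},{"offset": [-0.028,0.017,-0.0025],"twist": 4.8},{"offset": [-0.0266,0.0195,-0.0025],"twist": 4.8},{"offset": [-0.025,0.0217,-0.0025],"twist": 4.8}]'

```text
time: 1.65
tool_pos: [349.0, 233.0, 460.0]
tcp_rot: [-3.141, 0.001, 0.951]
contact_force: [0.0, -0.3, -0.8]
grip_width: 0.5
```

>>> play_rows --commands '[{"offset": [-0.023,0.0237,-0.0025],"twist": 4.8},{"offset": [-0.021,0.0255,-0.0025],"twist": 4.8},{"offset": [-0.0187,0.027,-0.0025],"twist": 4.8},{"offset": [-0.0164,0.0286,-0.0025],"twist": 4.8},{"offset": [-0.014,0.03,-0.0025],"twist": 4.8}]'

```text
time: 2.15
tool_pos: [378.7, 70.6, 472.7]
tcp_rot: [-3.142, -0.0, 0.532]
contact_force: [0.0, -0.2, 1.0]
grip_width: 0.4
```

>>> play_rows --commands '[{"offset": [-0.0114,0.031,-0.0025],"twist": 4.8},{"offset": [-0.0087,0.032,-0.0025],"twist": 4.8},{"offset": [-0.006,0.0325,-0.0025],"twist": 4.8},{"offset": [-0.0033,0.033,-0.0025],"twist": 4.8},{"offset": [0,0,0],"twist": 0}]'

```text
time: 2.65
tool_pos: [403.7, -61.1, 482.6]
tcp_rot: [3.141, 0.0, 0.194]
contact_force: [-0.8, 0.4, -0.2]
grip_width: 0.4
```

```bash
cat >> h.py <<'E'
def wcam(o):
    p=viewer.camera_params("wrist"); T=np.array(p["T_tool_cam"]); W=np.eye(4); W[:3,:3]=Rt(o).as_matrix(); W[:3,3]=o["tool_pos"]
    return W@T,240/np.tan(np.radians(p["fov_y"]/2)),p["cx"],p["cy"]
def wray(o,u,v):
    M,f,cx,cy=wcam(o); a=np.array([u-cx,v-cy]); r=np.linalg.norm(a); th=r/f
    d=np.r_[a/r*np.sin(th),np.cos(th)]; return M[:3,3],M[:3,:3]@d
def watz(o,u,v,z):
    c,d=wray(o,u,v); return c+d*(z-c[2])/d[2]
def wproj(o,P):
    M,f,cx,cy=wcam(o); q=M[:3,:3].T@(np.array(P)-M[:3,3]); th=np.arctan2(np.hypot(q[0],q[1]),q[2]); e=q[:2]/np.hypot(q[0],q[1]); return e*th*f+[cx,cy]
def snap(name):
    import pickle
    o=status.get_obs(); im=viewer.capture("wrist"); cv2.imwrite(f"pics/{name}.png",im[:,:,::-1]); pickle.dump({k:o[k] for k in("tool_pos","tcp_rot")},open(f"pics/{name}.pkl","wb"))
def ob(name):
    import pickle; return pickle.load(open(f"pics/{name}.pkl","rb"))
E
python3 -c "
from h import *
snap('w1')"
```

```text
(no output)
```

View pics/w1.png

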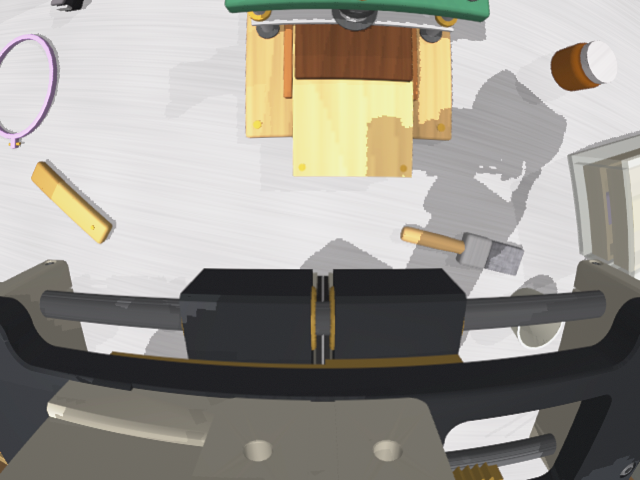

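```bash
python3 -c "
from h import *
np.set_printoptions(precision=1,suppress=True)
o=ob('w1')
a=watz(o,292,176.5,62);b=watz(o,413,177.5,62);c=watz(o,246,137,22);d=watz(o,452,139,22)
for q in(a,b,c,d):print(q)
print(np.linalg.norm(a-b),np.linalg.norm(c-d),np.degrees(np.arctan2(a[0]-b[0],a[1]-b[1])),np.degrees(np.arctan2(c[0]-d[0],c[1]-d[1])))
th=np.radians(11.2);u=np.array([np.cos(th),np.sin(th),0]);print('from base front: screw',(c+d)/2+135*u, 'front edge x',((a+b)/2-(c+d)/2)@u-135, 'screw axis', (c+d)/2*1+125*u)
"
```

```text
[432.7 -22.6  62. ]
[ 458.4 -152.5   62. ]
[466.3  43.   22. ]
[ 515.2 -201.2   22. ]
132.37667504455663 249.10055680522385 -11.169643300190272 -11.331183343306186
from base front: screw [623.2 -52.9  22. ] front edge x -180.99745531198 screw axis [613.4 -54.8  22. ]
```

```bash
python3 -c "
from h import *
o=ob('w1')
print(watz(o,402,235,8),watz(o,520,260,8))
plan([414,-95.5,212],0.196,8)"
```

```text
[ 382.54243121 -169.63282515    8.        ] [ 381.89288688 -352.01925506    8.        ]
[{"offset": [0.0004, 0.0047, 0.0338], "twist": 0.0}, {"offset": [0.0005, 0.0046, 0.0338], "twist": 0.0}, {"offset": [0.0004, 0.0047, 0.0338], "twist": 0.0}, {"offset": [0.0004, 0.0047, 0.0338], "twist": 0.0}, {"offset": [0.0005, 0.0046, 0.0338], "twist": 0.0}]
[{"offset": [0.0004, 0.0047, 0.0338], "twist": 0.0}, {"offset": [0.0005, 0.0046, 0.0338], "twist": 0.0}, {"offset": [0.0004, 0.0047, 0.0338], "twist": 0.0}]
end [414.0101197  -95.48993483 212.00372718] 0.19706226842804808
```

>>> play_rows --commands '[{"offset": [0.0005,0.0047,0.034],"twist": 0},{"offset": [0.0005,0.0047,0.034],"twist": 0},{"offset": [0.0005,0.0047,0.034],"twist": 0},{"offset": [0.0005,0.0047,0.034],"twist": 0},{"offset": [0.0005,0.0047,0.034],"twist": 0}]'

```text
time: 3.2
tool_pos: [409.9, -79.7, 311.5]
tcp_rot: [-3.141, -0.0, 0.202]
contact_force: [-0.1, -0.3, -0.7]
grip_width: 0.6
```

>>> play_rows --commands '[{"offset": [0.0005,0.0047,0.034],"twist": 0},{"offset": [0.0005,0.0047,0.034],"twist": 0},{"offset": [0.0005,0.0047,0.03],"twist": 0},{"offset": [0,0,0],"twist": 0}]'

```text
time: 3.6
tool_pos: [413.4, -93.1, 212.0]
tcp_rot: [-3.137, 0.006, 0.201]
contact_force: [-0.2, 0.3, 0.7]
grip_width: 0.4
```

>>> play_rows --commands '[{"offset": [0.005,0,0],"twist": 0},{"offset": [0.005,0,0],"twist": 0},{"offset": [0.004,0,0],"twist": 0}]'

```text
time: 3.9
tool_pos: [429.3, -91.3, 216.3]
tcp_rot: [3.14, -0.003, 0.201]
contact_force: [-0.7, -0.2, 0.3]
grip_width: 0.2
```

>>> play_rows --commands '[{"offset": [0.004,0,0],"twist": 0},{"offset": [0.004,0,0],"twist": 0},{"offset": [0.004,0,0],"twist": 0}]'

```text
time: 4.2
tool_pos: [439.4, -89.0, 214.9]
tcp_rot: [-3.141, 0.003, 0.2]
contact_force: [-6.1, -2.2, 5.0]
grip_width: -0.0
```

>>> play_rows --commands '[{"offset": [0.005,0,0],"twist": 0},{"offset": [0.005,0,0],"twist": 0},{"offset": [0.005,0,0],"twist": 0},{"offset": [0.005,0,0],"twist": 0}]'

```text
time: 4.6
tool_pos: [458.7, -85.0, 214.8]
tcp_rot: [-3.14, 0.004, 0.2]
contact_force: [-7.5, -2.0, 6.4]
grip_width: 0.4
```

>>> play_rows --commands '[{"offset": [0.005,0,0],"twist": 0},{"offset": [0.005,0,0],"twist": 0},{"offset": [0.004,0,0],"twist": 0}]'

```text
time: 4.9
tool_pos: [472.6, -82.3, 214.8]
tcp_rot: [-3.14, 0.003, 0.2]
contact_force: [-7.0, -0.9, 6.2]
grip_width: 0.4
```

>>> play_rows --commands '[{"offset": [0.002,0,0],"twist": 0},{"offset": [0.002,0,0],"twist": 0}]'

```text
time: 5.1
tool_pos: [476.3, -81.5, 214.8]
tcp_rot: [-3.14, 0.004, 0.2]
contact_force: [-8.1, -1.3, 6.2]
grip_width: 0.7
```

>>> play_rows --commands '[{"offset": [0.002,0,0],"twist": 0},{"offset": [0.002,0,0],"twist": 0},{"offset": [0.002,0,0],"twist": 0}]'

```text
time: 5.4
tool_pos: [482.2, -80.3, 214.8]
tcp_rot: [-3.14, 0.004, 0.2]
contact_force: [-6.6, -1.7, 5.0]
grip_width: 0.4
```

>>> play_rows --commands '[{"offset": [0.0015,0,0],"twist": 0},{"offset": [0.0015,0,0],"twist": 0}]'

```text
time: 5.6
tool_pos: [485.1, -79.7, 214.8]
tcp_rot: [-3.14, 0.004, 0.2]
contact_force: [-6.8, -0.8, 4.6]
grip_width: 0.1
```

>>> play_rows --commands '[{"offset": [0.001,0,0],"twist": 0},{"offset": [0.001,0,0],"twist": 0}]'

```text
time: 5.8
tool_pos: [487.0, -79.3, 214.8]
tcp_rot: [-3.14, 0.004, 0.2]
contact_force: [-6.4, -1.6, 5.5]
grip_width: 0.2
```

>>> play_rows --commands '[{"offset": [0.001,0,0],"twist": 0},{"offset": [0.001,0,0],"twist": 0}]'

```text
time: 6.0
tool_pos: [489.0, -78.9, 214.8]
tcp_rot: [-3.14, 0.004, 0.2]
contact_force: [-6.9, -1.5, 4.9]
grip_width: 0.3
```

>>> play_rows --commands '[{"offset": [0.001,0,0],"twist": 0}]'

```text
time: 6.1
tool_pos: [489.5, -78.9, 214.8]
tcp_rot: [-3.14, 0.005, 0.201]
contact_force: [-13.2, -4.4, 9.6]
grip_width: 0.4
```

>>> play_rows --commands '[{"offset": [0.0007,0,0],"twist": 0},{"offset": [0,0,0],"twist": 0}]'

```text
time: 6.3
tool_pos: [489.7, -78.8, 214.8]
tcp_rot: [-3.14, 0.007, 0.201]
contact_force: [-12.3, -4.3, 10.3]
grip_width: 0.6
```

>>> play_rows --commands '[{"offset": [-0.005,0,0],"twist": 0},{"offset": [-0.015,0,0],"twist": 0},{"offset": [-0.02,0,0],"twist": 0},{"offset": [-0.01,0,-0.025],"twist": 0},{"offset": [0,0,-0.045],"twist": 0}]'

```text
time: 6.8
tool_pos: [440.8, -88.4, 283.3]
tcp_rot: [-3.137, 0.006, 0.199]
contact_force: [1.1, -0.1, 0.9]
grip_width: 0.6
```

>>> play_rows --commands '[{"offset": [0,0,-0.045],"twist": 0},{"offset": [0,0,-0.045],"twist": 0},{"offset": [0.01,0,-0.045],"twist": 0},{"offset": [0.02,0,-0.045],"twist": 0},{"offset": [0.025,0,-0.01],"twist": 0}]' --jaw 0

```text
time: 7.3
tool_pos: [496.9, -77.5, 480.9]
tcp_rot: [3.137, -0.01, 0.2]
contact_force: [1.8, -0.5, -0.2]
grip_width: 35.7
```

>>> play_rows --commands '[{"offset": [0.025,0,0],"twist": 0},{"offset": [0,0,0],"twist": 0}]'

```text
time: 7.5
tool_pos: [522.8, -72.2, 474.8]
tcp_rot: [3.141, -0.002, 0.201]
contact_force: [-0.5, -0.9, -1.0]
grip_width: 51.8
```

```bash
python3 -c "
from h import *
snap('w2'); print(status.get_obs()['tool_pos'])"
```

```text
[521.6805217  -72.41892477 474.28662253]
```

View pics/w2.png

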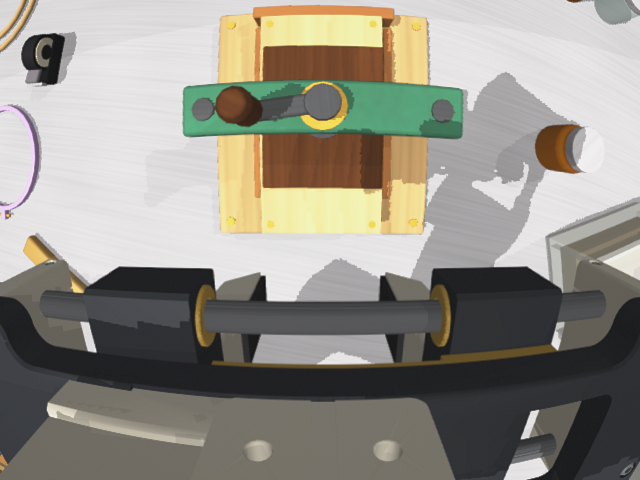

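```bash
python3 -c "
import cv2
b=cv2.imread('pics/w2.png')[0:150,170:360]; cv2.imwrite('pics/w2c.png',cv2.resize(b,None,fx=4,fy=4,interpolation=cv2.INTER_CUBIC))"
```

```text
(no output)
```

View pics/w2c.png

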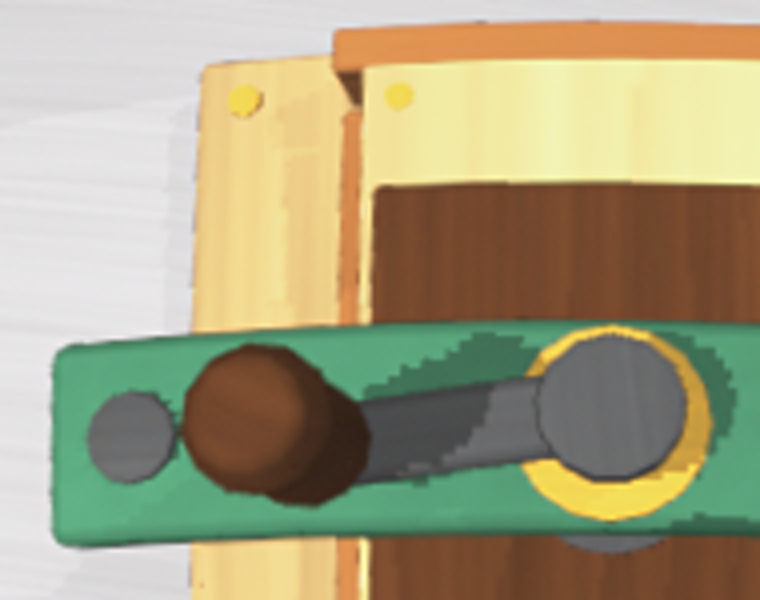

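```bash
python3 -c "
from h import *
np.set_printoptions(precision=1,suppress=True)
o=ob('w2')
C=lambda x,y:(170+x/4,y/4)
def tri2(a,b):
    M=0;y=0
    for c,d in(a,b):
        Q=np.eye(3)-np.outer(d,d);M=M+Q;y=y+Q@c
    return np.linalg.solve(M,y)
for z in(180,185,190):
    h=watz(o,*C(612,407),z); l=watz(o,*C(537,407),z);r=watz(o,*C(687,407),z);print('hub',z,h,np.linalg.norm(l-r))
T=lambda x,y:(290+x/4.6,150+y/4.6)
S=lambda x,y:(170+x/4,205+y/4)
print('tri hub', tri2(wray(o,*C(612,407)),ray('top',*T(312,222))), tri2(wray(o,*C(612,407)),ray('scene',*S(360,118))))
for z in(226,231,236): print('knobtop',z,watz(o,*C(250,419),z))
for z in(176,): print('knobbot',z,watz(o,*C(308,445),z))
print('tri knobtop', tri2(wray(o,*C(250,419)),ray('top',*T(222,235))), tri2(wray(o,*C(250,419)),ray('scene',*S(438,57))))
print(watz(o,372-172+0,0,22)) if 0 else 0
"
```

```text
hub 180 [622.3 -52.7 180. ] 27.407566631209967
hub 185 [621.6 -52.9 185. ] 26.910194750215123
hub 190 [621. -53. 190.] 26.412822869220253
tri hub [620.  -54.1 187.5] [621.6 -52.6 182.2]
knobtop 226 [605.    1.1 226. ]
knobtop 231 [604.6  -0.2 231. ]
knobtop 236 [604.2  -1.6 236. ]
knobbot 176 [605.6   2.1 176. ]
tri knobtop [602.7  -1.9 234.6] [604.3  -0.5 232.3]
```

```bash
python3 -c "
from h import *
plan([605,-0.5,425],1.2,8)"
```

```text
[{"offset": [0.012, -0.0067, 0.0062], "twist": -7.2}, {"offset": [0.0128, -0.0052, 0.0061], "twist": -7.2}, {"offset": [0.0133, -0.0035, 0.0062], "twist": -7.2}, {"offset": [0.0136, -0.0019, 0.0061], "twist": -7.2}, {"offset": [0.0137, -0.0001, 0.0062], "twist": -7.2}]
[{"offset": [0.0137, 0.0016, 0.0062], "twist": -7.2}, {"offset": [0.0134, 0.0033, 0.0061], "twist": -7.2}, {"offset": [0.0128, 0.005, 0.0062], "twist": -7.2}]
end [ 6.05023485e+02 -5.05453269e-01  4.24986623e+02] 1.2063480231355352
```

>>> play_rows --commands '[{"offset": [0.012,-0.0067,0.006],"twist": -7.2},{"offset": [0.0128,-0.005,0.006],"twist": -7.2},{"offset": [0.0133,-0.0035,0.006],"twist": -7.2},{"offset": [0.0136,-0.002,0.006],"twist": -7.2},{"offset": [0.0137,0,0.006],"twist": -7.2}]'

```text
time: 8.05
tool_pos: [572.8, -27.9, 444.3]
tcp_rot: [-3.141, 0.0, 0.833]
contact_force: [0.2, -0.0, 0.1]
grip_width: 91.0
```

>>> play_rows --commands '[{"offset": [0.0137,0.0016,0.006],"twist": -7.2},{"offset": [0.0134,0.0033,0.006],"twist": -7.2},{"offset": [0.0128,0.005,0.006],"twist": -7.2},{"offset": [0,0,0],"twist": 0},{"offset": [0,0,0],"twist": 0}]'

```text
time: 8.55
tool_pos: [604.0, -1.4, 426.6]
tcp_rot: [-3.141, 0.0, 1.202]
contact_force: [0.7, -0.6, 0.4]
grip_width: 91.7
```

```bash
python3 -c "
from h import *
snap('w3'); o=ob('w3'); print(o, wproj(o,[605.1,-.6,233]), wproj(o,[605.1,-.6,180]), wproj(o,[621.8,-53,183]))"
```

```text
{'tool_pos': array([603.95821067,  -1.39162404, 426.57395967]), 'tcp_rot': array([-3.14060237e+00,  4.82847358e-04,  1.20214067e+00])} [323.87215996 279.78246985] [323.67905641 251.00538777] [375.19467629 313.81640369]
```

View pics/w3.png

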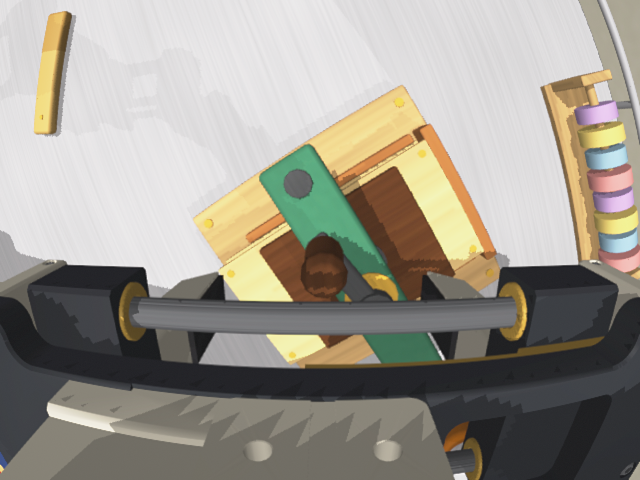

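>>> play_rows --commands '[{"offset": [0.003,0.0005,0.01],"twist": 0},{"offset": [0,0,0.015],"twist": 0},{"offset": [0,0,0.015],"twist": 0},{"offset": [0,0,0.0135],"twist": 0},{"offset": [0,0,0],"twist": 0}]'

```text
time: 9.1
tool_pos: [605.4, 1.3, 371.0]
tcp_rot: [-3.137, 0.001, 1.204]
contact_force: [-0.5, 0.3, -0.4]
grip_width: 91.6
```

>>> play_rows --commands '[{"offset": [0,0,0],"twist": 0},{"offset": [0,0,0],"twist": 0},{"offset": [0,0,0],"twist": 0},{"offset": [0,0,0],"twist": 0},{"offset": [0,0,0],"twist": 0}]' --jaw 255

```text
time: 9.6
tool_pos: [606.1, 1.5, 373.6]
tcp_rot: [3.141, -0.0, 1.205]
contact_force: [1.2, 0.4, -0.1]
grip_width: 56.5
```

>>> play_rows --commands '[{"offset": [0,0,0],"twist": 0},{"offset": [0,0,0],"twist": 0},{"offset": [0,0,0],"twist": 0},{"offset": [0,0,0],"twist": 0},{"offset": [0,0,0],"twist": 0}]'

```text
time: 10.1
tool_pos: [606.0, 1.6, 373.2]
tcp_rot: [-3.141, -0.0, 1.205]
contact_force: [-0.5, 0.6, -0.5]
grip_width: 22.4
```

```bash
cat > arc.py <<'E'
from h import *
import sys,json
# arc.py cx cy r step n  : from current measured pose angle, to radius r circle
cx,cy,r,step,n=[float(a) for a in sys.argv[1:6]]; n=int(n)
o=status.get_obs(); p=np.array(o["tool_pos"]); y=o["tcp_rot"][2]
e=p[:2]-[cx,cy]; a=np.degrees(np.arctan2(e[1],e[0])); f=o["contact_force"]
er=np.array([np.cos(np.radians(a)),np.sin(np.radians(a))]); et=np.array([er[1],-er[0]])
print("w %.1f t %.2f pos %s ang %.1f rad %.1f Fr %.1f Ft(cw) %.1f Fz %.1f"%(o["grip_width"],o["time"],np.round(p,1),a,np.linalg.norm(e),f[:2]@er,f[:2]@et,f[2]))
a0=float(sys.argv[6]) if len(sys.argv)>6 else a   # commanded angle
R=(Ro.from_euler("z",y)*Ro.from_euler("x",np.pi)).as_matrix()
P=lambda d:np.r_[cx+r*np.cos(np.radians(d)),cy+r*np.sin(np.radians(d)),-1.5/360*(a0-d)]
D=[dict(offset=np.round(R.T@(P(a0-step*(i+1))-P(a0-step*i))/1000,4).tolist(),twist=0) for i in range(n)]
for k in range(0,n,5): print(json.dumps(D[k:k+5]))
E
python3 arc.py 621.3 -51.3 55 10 10
```

```text
w 22.4 t 10.10 pos [606.    1.6 373.2] ang 106.1 rad 55.0 Fr 0.8 Ft(cw) -0.3 Fz -0.5
[{"offset": [0.0051, 0.0081, 0.0], "twist": 0}, {"offset": [0.0036, 0.0089, 0.0], "twist": 0}, {"offset": [0.002, 0.0094, 0.0], "twist": 0}, {"offset": [0.0003, 0.0096, 0.0], "twist": 0}, {"offset": [-0.0013, 0.0095, 0.0], "twist": 0}]
[{"offset": [-0.003, 0.0091, 0.0], "twist": 0}, {"offset": [-0.0045, 0.0085, 0.0], "twist": 0}, {"offset": [-0.0059, 0.0076, 0.0], "twist": 0}, {"offset": [-0.0071, 0.0064, 0.0], "twist": 0}, {"offset": [-0.0081, 0.0051, 0.0], "twist": 0}]
```

>>> play_rows --commands '[{"offset": [0.0051,0.0081,0],"twist": 0},{"offset": [0.0036,0.0089,0],"twist": 0}]'

```text
time: 10.3
tool_pos: [625.6, 3.9, 373.2]
tcp_rot: [-3.141, -0.0, 1.205]
contact_force: [-1.4, 0.6, -0.6]
grip_width: 22.5
```

>>> play_rows --commands '[{"offset": [0.002,0.0094,0.0002],"twist": 0},{"offset": [0.0003,0.0096,0],"twist": 0},{"offset": [-0.0013,0.0095,0],"twist": 0}]'

```text
time: 10.6
tool_pos: [653.0, -5.3, 373.0]
tcp_rot: [3.141, -0.001, 1.206]
contact_force: [0.6, 1.4, 0.5]
grip_width: 22.6
```

```bash
python3 arc.py 621.3 -51.3 55 10 5 56.1
```

```text
w 22.6 t 10.60 pos [653.   -5.3 373. ] ang 55.4 rad 55.9 Fr 1.5 Ft(cw) -0.3 Fz 0.5
[{"offset": [-0.003, 0.0091, 0.0], "twist": 0}, {"offset": [-0.0045, 0.0085, 0.0], "twist": 0}, {"offset": [-0.0059, 0.0076, 0.0], "twist": 0}, {"offset": [-0.0071, 0.0064, 0.0], "twist": 0}, {"offset": [-0.0081, 0.0051, 0.0], "twist": 0}]
```

>>> play_rows --commands '[{"offset": [-0.003,0.0091,0.0002],"twist": 0},{"offset": [-0.0045,0.0085,0],"twist": 0},{"offset": [-0.0059,0.0076,0],"twist": 0},{"offset": [-0.0071,0.0064,0],"twist": 0},{"offset": [-0.0081,0.0051,0],"twist": 0}]'

```text
time: 11.1
tool_pos: [676.6, -46.5, 373.0]
tcp_rot: [3.14, -0.0, 1.205]
contact_force: [3.5, 0.9, 0.2]
grip_width: 22.4
```

```bash
python3 arc.py 621.3 -51.3 55 10 30 6.1
```

```text
w 22.4 t 11.10 pos [676.6 -46.5 373. ] ang 4.9 rad 55.5 Fr 3.6 Ft(cw) -0.6 Fz 0.2
[{"offset": [-0.0089, 0.0036, 0.0], "twist": 0}, {"offset": [-0.0094, 0.002, 0.0], "twist": 0}, {"offset": [-0.0096, 0.0003, 0.0], "twist": 0}, {"offset": [-0.0095, -0.0013, 0.0], "twist": 0}, {"offset": [-0.0091, -0.003, 0.0], "twist": 0}]
[{"offset": [-0.0085, -0.0045, 0.0], "twist": 0}, {"offset": [-0.0076, -0.0059, 0.0], "twist": 0}, {"offset": [-0.0064, -0.0071, 0.0], "twist": 0}, {"offset": [-0.0051, -0.0081, 0.0], "twist": 0}, {"offset": [-0.0036, -0.0089, 0.0], "twist": 0}]
[{"offset": [-0.002, -0.0094, 0.0], "twist": 0}, {"offset": [-0.0003, -0.0096, 0.0], "twist": 0}, {"offset": [0.0013, -0.0095, 0.0], "twist": 0}, {"offset": [0.003, -0.0091, 0.0], "twist": 0}, {"offset": [0.0045, -0.0085, 0.0], "twist": 0}]
[{"offset": [0.0059, -0.0076, 0.0], "twist": 0}, {"offset": [0.0071, -0.0064, 0.0], "twist": 0}, {"offset": [0.0081, -0.0051, 0.0], "twist": 0}, {"offset": [0.0089, -0.0036, 0.0], "twist": 0}, {"offset": [0.0094, -0.002, 0.0], "twist": 0}]
[{"offset": [0.0096, -0.0003, 0.0], "twist": 0}, {"offset": [0.0095, 0.0013, 0.0], "twist": 0}, {"offset": [0.0091, 0.003, 0.0], "twist": 0}, {"offset": [0.0085, 0.0045, 0.0], "twist": 0}, {"offset": [0.0076, 0.0059, 0.0], "twist": 0}]
[{"offset": [0.0064, 0.0071, 0.0], "twist": 0}, {"offset": [0.0051, 0.0081, 0.0], "twist": 0}, {"offset": [0.0036, 0.0089, 0.0], "twist": 0}, {"offset": [0.002, 0.0094, 0.0], "twist": 0}, {"offset": [0.0003, 0.0096, 0.0], "twist": 0}]
```

>>> play_rows --commands '[{"offset": [-0.0089,0.0036,0],"twist": 0}]'

```text
time: 11.2
tool_pos: [676.6, -56.4, 372.9]
tcp_rot: [3.14, 0.0, 1.205]
contact_force: [3.2, 0.2, 0.7]
grip_width: 22.6
```

>>> play_rows --commands '[{"offset": [-0.0094,0.002,0],"twist": 0}]'

```text
time: 11.3
tool_pos: [674.8, -65.9, 372.9]
tcp_rot: [3.141, 0.0, 1.205]
contact_force: [3.3, -0.3, 0.4]
grip_width: 22.8
```

>>> play_rows --commands '[{"offset": [-0.0096,0.0003,0],"twist": 0}]'

```text
time: 11.4
tool_pos: [671.4, -75.0, 372.8]
tcp_rot: [3.141, 0.001, 1.205]
contact_force: [3.1, 0.2, 0.7]
grip_width: 22.2
```

>>> play_rows --commands '[{"offset": [-0.0095,-0.0013,0],"twist": 0}]'

```text
time: 11.5
tool_pos: [666.5, -83.3, 372.8]
tcp_rot: [-3.141, 0.001, 1.205]
contact_force: [3.5, -1.4, -0.1]
grip_width: 22.4
```

>>> play_rows --commands '[{"offset": [-0.0091,-0.003,0.0002],"twist": 0}]'

```text
time: 11.6
tool_pos: [660.3, -90.6, 372.6]
tcp_rot: [-3.141, 0.001, 1.205]
contact_force: [2.2, -1.4, 1.7]
grip_width: 22.5
```

>>> play_rows --commands '[{"offset": [-0.0085,-0.0045,0],"twist": 0}]'

```text
time: 11.7
tool_pos: [652.9, -96.6, 372.6]
tcp_rot: [-3.141, 0.0, 1.205]
contact_force: [1.1, -0.0, -0.2]
grip_width: 22.4
```

>>> play_rows --commands '[{"offset": [-0.0076,-0.0059,0],"twist": 0}]'

```text
time: 11.8
tool_pos: [644.5, -101.4, 372.5]
tcp_rot: [-3.14, 0.0, 1.205]
contact_force: [0.3, 0.4, 2.0]
grip_width: 22.3
```

>>> play_rows --commands '[{"offset": [-0.0064,-0.0071,0],"twist": 0}]'

```text
time: 11.9
tool_pos: [635.6, -104.5, 372.4]
tcp_rot: [-3.14, -0.0, 1.205]
contact_force: [1.6, 0.7, 0.2]
grip_width: 22.3
```

>>> play_rows --commands '[{"offset": [-0.0051,-0.0081,0],"twist": 0}]'

```text
time: 12.0
tool_pos: [626.1, -106.1, 372.3]
tcp_rot: [-3.14, -0.0, 1.205]
contact_force: [0.9, 0.7, 0.1]
grip_width: 22.4
```

>>> play_rows --commands '[{"offset": [-0.0036,-0.0089,0.0002],"twist": 0}]'

```text
time: 12.1
tool_pos: [616.5, -106.0, 372.2]
tcp_rot: [-3.14, -0.001, 1.205]
contact_force: [0.9, 1.8, 0.8]
grip_width: 22.3
```

```bash
python3 arc.py 621.3 -51.3 55 10 1 ; python3 -c "
import numpy as np
from scipy.optimize import least_squares
P=np.array([[606,1.6],[625.6,3.9],[653,-5.3],[676.6,-46.5],[676.6,-56.4],[674.8,-65.9],[671.4,-75],[666.5,-83.3],[660.3,-90.6]])
s=least_squares(lambda x:np.hypot(P[:,0]-x[0],P[:,1]-x[1])-55,[621,-52]);print(s.x,s.fun)"
```

```text
w 22.3 t 12.10 pos [ 616.5 -106.   372.2] ang -95.0 rad 54.9 Fr -1.9 Ft(cw) -0.8 Fz 0.8
[{"offset": [-0.0018, -0.0094, 0.0], "twist": 0}]
[621.93795399 -50.97182554] [-0.06535503 -0.00611107  0.23374287 -0.15534212 -0.06909474 -0.0705334
 -0.01048133  0.05349043  0.15468054]
```

>>> play_rows --commands '[{"offset": [-0.002,-0.0094,0],"twist": 0}]'

```text
time: 12.2
tool_pos: [607.2, -104.3, 372.2]
tcp_rot: [-3.141, -0.001, 1.205]
contact_force: [3.1, 2.8, -0.5]
grip_width: 22.4
```

>>> play_rows --commands '[{"offset": [-0.0003,-0.0096,0],"twist": 0}]'

```text
time: 12.3
tool_pos: [598.2, -101.1, 372.3]
tcp_rot: [-3.142, -0.002, 1.205]
contact_force: [4.0, 1.8, -1.1]
grip_width: 22.4
```

>>> play_rows --commands '[{"offset": [0.0013,-0.0095,0],"twist": 0}]'

```text
time: 12.4
tool_pos: [590.6, -96.7, 372.6]
tcp_rot: [3.137, -0.001, 1.206]
contact_force: [12.3, -1.6, -5.3]
grip_width: 22.4
```

>>> play_rows --commands '[{"offset": [0.003,-0.0091,0],"twist": 0}]'

```text
time: 12.5
tool_pos: [583.7, -91.2, 372.7]
tcp_rot: [3.135, -0.001, 1.205]
contact_force: [12.6, -3.9, -6.0]
grip_width: 22.5
```

>>> play_rows --commands '[{"offset": [0.0045,-0.0085,0.0002],"twist": 0}]'

```text
time: 12.6
tool_pos: [577.5, -84.3, 372.5]
tcp_rot: [3.135, 0.0, 1.205]
contact_force: [11.6, -5.5, -5.0]
grip_width: 22.2
```

```bash
python3 arc.py 621.9 -51 55 10 20
```

```text
w 22.2 t 12.60 pos [577.5 -84.3 372.5] ang -143.2 rad 55.5 Fr -6.0 Ft(cw) -11.4 Fz -5.0
[{"offset": [0.0058, -0.0076, 0.0], "twist": 0}, {"offset": [0.007, -0.0065, 0.0], "twist": 0}, {"offset": [0.0081, -0.0052, 0.0], "twist": 0}, {"offset": [0.0088, -0.0037, 0.0], "twist": 0}, {"offset": [0.0093, -0.0021, 0.0], "twist": 0}]
[{"offset": [0.0096, -0.0005, 0.0], "twist": 0}, {"offset": [0.0095, 0.0012, 0.0], "twist": 0}, {"offset": [0.0092, 0.0028, 0.0], "twist": 0}, {"offset": [0.0085, 0.0044, 0.0], "twist": 0}, {"offset": [0.0076, 0.0058, 0.0], "twist": 0}]
[{"offset": [0.0065, 0.007, 0.0], "twist": 0}, {"offset": [0.0052, 0.0081, 0.0], "twist": 0}, {"offset": [0.0037, 0.0088, 0.0], "twist": 0}, {"offset": [0.0021, 0.0093, 0.0], "twist": 0}, {"offset": [0.0005, 0.0096, 0.0], "twist": 0}]
[{"offset": [-0.0012, 0.0095, 0.0], "twist": 0}, {"offset": [-0.0028, 0.0092, 0.0], "twist": 0}, {"offset": [-0.0044, 0.0085, 0.0], "twist": 0}, {"offset": [-0.0058, 0.0076, 0.0], "twist": 0}, {"offset": [-0.007, 0.0065, 0.0], "twist": 0}]
```

```bash
python3 arc.py 621.9 -51 55 15 25 -143.9
```

```text
w 22.2 t 12.60 pos [577.5 -84.3 372.5] ang -143.2 rad 55.5 Fr -6.0 Ft(cw) -11.4 Fz -5.0
[{"offset": [0.0093, -0.0109, 0.0001], "twist": 0}, {"offset": [0.0118, -0.0081, 0.0001], "twist": 0}, {"offset": [0.0135, -0.0048, 0.0001], "twist": 0}, {"offset": [0.0143, -0.0011, 0.0001], "twist": 0}, {"offset": [0.0141, 0.0026, 0.0001], "twist": 0}]
[{"offset": [0.013, 0.0062, 0.0001], "twist": 0}, {"offset": [0.0109, 0.0093, 0.0001], "twist": 0}, {"offset": [0.0081, 0.0118, 0.0001], "twist": 0}, {"offset": [0.0048, 0.0135, 0.0001], "twist": 0}, {"offset": [0.0011, 0.0143, 0.0001], "twist": 0}]
[{"offset": [-0.0026, 0.0141, 0.0001], "twist": 0}, {"offset": [-0.0062, 0.013, 0.0001], "twist": 0}, {"offset": [-0.0093, 0.0109, 0.0001], "twist": 0}, {"offset": [-0.0118, 0.0081, 0.0001], "twist": 0}, {"offset": [-0.0135, 0.0048, 0.0001], "twist": 0}]
[{"offset": [-0.0143, 0.0011, 0.0001], "twist": 0}, {"offset": [-0.0141, -0.0026, 0.0001], "twist": 0}, {"offset": [-0.013, -0.0062, 0.0001], "twist": 0}, {"offset": [-0.0109, -0.0093, 0.0001], "twist": 0}, {"offset": [-0.0081, -0.0118, 0.0001], "twist": 0}]
[{"offset": [-0.0048, -0.0135, 0.0001], "twist": 0}, {"offset": [-0.0011, -0.0143, 0.0001], "twist": 0}, {"offset": [0.0026, -0.0141, 0.0001], "twist": 0}, {"offset": [0.0062, -0.013, 0.0001], "twist": 0}, {"offset": [0.0093, -0.0109, 0.0001], "twist": 0}]
```

>>> play_rows --commands '[{"offset": [0.0098,-0.0105,0.0001],"twist": 0},{"offset": [0.0118,-0.0081,0.0001],"twist": 0},{"offset": [0.0135,-0.0048,0.0001],"twist": 0}]'

```text
time: 12.9
tool_pos: [567.1, -44.2, 372.2]
tcp_rot: [3.138, 0.005, 1.205]
contact_force: [3.7, -11.8, -2.2]
grip_width: 22.6
```

```bash
python3 arc.py 621.9 -51 55 15 1
```

```text
w 22.6 t 12.90 pos [567.1 -44.2 372.2] ang 172.9 rad 55.2 Fr -5.1 Ft(cw) -11.2 Fz -2.2
[{"offset": [0.0143, -0.0016, 0.0001], "twist": 0}]
```

>>> play_rows --commands '[{"offset": [0.0143,-0.0011,0.0001],"twist": 0},{"offset": [0.0141,0.0026,0.0001],"twist": 0},{"offset": [0.013,0.0062,0.0001],"twist": 0},{"offset": [0.0109,0.0093,0.0001],"twist": 0},{"offset": [0.0081,0.0118,0.0001],"twist": 0}]'

```text
time: 13.4
tool_pos: [613.7, 3.7, 371.2]
tcp_rot: [-3.133, 0.004, 1.206]
contact_force: [-12.7, -0.1, 6.9]
grip_width: 22.5
```

```bash
python3 arc.py 621.9 -51 55 15 1
```

```text
w 22.5 t 13.40 pos [613.7   3.7 371.2] ang 98.5 rad 55.3 Fr 1.7 Ft(cw) -12.5 Fz 6.9
[{"offset": [0.0054, 0.0133, 0.0001], "twist": 0}]
```

>>> play_rows --commands '[{"offset": [0.0048,0.0135,0.0001],"twist": 0},{"offset": [0.0011,0.0143,0.0001],"twist": 0},{"offset": [-0.0026,0.0141,0.0001],"twist": 0},{"offset": [-0.0062,0.013,0.0001],"twist": 0},{"offset": [-0.0093,0.0109,0.0001],"twist": 0}]'

```text
time: 13.9
tool_pos: [672.4, -28.1, 371.4]
tcp_rot: [-3.137, -0.006, 1.208]
contact_force: [-2.8, 13.3, 5.6]
grip_width: 22.4
```

```bash
python3 arc.py 621.9 -51 55 15 1
```

```text
w 22.4 t 13.90 pos [672.4 -28.1 371.4] ang 24.4 rad 55.5 Fr 3.0 Ft(cw) -13.2 Fz 5.6
[{"offset": [-0.0114, 0.0088, 0.0001], "twist": 0}]
```

>>> play_rows --commands '[{"offset": [-0.0118,0.0081,0.0001],"twist": 0},{"offset": [-0.0135,0.0048,0.0001],"twist": 0},{"offset": [-0.0143,0.0011,0.0001],"twist": 0},{"offset": [-0.0141,-0.0026,0.0001],"twist": 0},{"offset": [-0.013,-0.0062,0.0001],"twist": 0}]'

```text
time: 14.4
tool_pos: [655.3, -94.1, 371.6]
tcp_rot: [3.134, -0.006, 1.207]
contact_force: [11.7, 6.4, 0.1]
grip_width: 22.4
```

```bash
python3 arc.py 621.9 -51 55 15 1
```

```text
w 22.4 t 14.40 pos [655.3 -94.1 371.6] ang -52.2 rad 54.5 Fr 2.1 Ft(cw) -13.1 Fz 0.1
[{"offset": [-0.0112, -0.009, 0.0001], "twist": 0}]
```

>>> play_rows --commands '[{"offset": [-0.0109,-0.0093,0.0001],"twist": 0},{"offset": [-0.0081,-0.0118,0.0001],"twist": 0},{"offset": [-0.0048,-0.0135,0.0001],"twist": 0},{"offset": [-0.0011,-0.0143,0.0001],"twist": 0},{"offset": [0.0026,-0.0141,0.0001],"twist": 0}]'

```text
time: 14.9
tool_pos: [588.2, -94.7, 371.3]
tcp_rot: [3.131, -0.0, 1.205]
contact_force: [14.0, -5.1, -2.6]
grip_width: 22.3
```

```bash
python3 arc.py 621.9 -51 55 15 1
```

```text
w 22.3 t 14.90 pos [588.2 -94.7 371.3] ang -127.6 rad 55.2 Fr -4.5 Ft(cw) -14.2 Fz -2.6
[{"offset": [0.0059, -0.0131, 0.0001], "twist": 0}]
```

>>> play_rows --commands '[{"offset": [0.0062,-0.013,0.0001],"twist": 0},{"offset": [0.0093,-0.0109,0.0001],"twist": 0},{"offset": [0.0118,-0.0081,0.0001],"twist": 0},{"offset": [0.0135,-0.0048,0.0001],"twist": 0}]'

```text
time: 15.3
tool_pos: [567.1, -44.7, 370.6]
tcp_rot: [3.137, 0.006, 1.205]
contact_force: [1.8, -14.3, 2.6]
grip_width: 22.5
```

```bash
python3 arc.py 621.9 -51 55 15 1
```

```text
w 22.5 t 15.30 pos [567.1 -44.7 370.6] ang 173.5 rad 55.2 Fr -3.4 Ft(cw) -14.0 Fz 2.6
[{"offset": [0.0143, -0.0017, 0.0001], "twist": 0}]
```

>>> play_rows --commands '[{"offset": [0.0143,-0.0011,0.0001],"twist": 0},{"offset": [0.0141,0.0026,0.0001],"twist": 0},{"offset": [0.013,0.0062,0.0001],"twist": 0},{"offset": [0.0109,0.0093,0.0001],"twist": 0},{"offset": [0.0081,0.0118,0.0001],"twist": 0}]'

```text
time: 15.8
tool_pos: [613.4, 3.8, 369.6]
tcp_rot: [-3.133, 0.004, 1.206]
contact_force: [-15.0, 0.3, 12.0]
grip_width: 22.4
```

```bash
python3 arc.py 621.9 -51 55 15 1
```

```text
w 22.4 t 15.80 pos [613.4   3.8 369.6] ang 98.9 rad 55.4 Fr 2.6 Ft(cw) -14.8 Fz 12.0
[{"offset": [0.0054, 0.0133, 0.0001], "twist": 0}]
```

>>> play_rows --commands '[{"offset": [0.0048,0.0135,-0.0002],"twist": 0},{"offset": [0.0011,0.0143,-0.0002],"twist": 0},{"offset": [-0.0026,0.0141,0],"twist": 0},{"offset": [-0.0062,0.013,0],"twist": 0},{"offset": [-0.0093,0.0109,0],"twist": 0}]'

```text
time: 16.3
tool_pos: [672.2, -27.5, 370.1]
tcp_rot: [-3.136, -0.006, 1.209]
contact_force: [-3.3, 16.3, 7.1]
grip_width: 22.8
```

```bash
python3 arc.py 621.9 -51 55 15 1
```

```text
w 22.8 t 16.30 pos [672.2 -27.5 370.1] ang 25.1 rad 55.5 Fr 3.9 Ft(cw) -16.1 Fz 7.1
[{"offset": [-0.0113, 0.0089, 0.0001], "twist": 0}]
```

>>> play_rows --commands '[{"offset": [-0.0118,0.0081,0.0001],"twist": 0},{"offset": [-0.0135,0.0048,0],"twist": 0},{"offset": [-0.0143,0.0011,0.0001],"twist": 0},{"offset": [-0.0141,-0.0026,0],"twist": 0},{"offset": [-0.013,-0.0062,0.0001],"twist": 0}]'

```text
time: 16.8
tool_pos: [655.7, -93.7, 370.5]
tcp_rot: [3.133, -0.007, 1.207]
contact_force: [14.7, 7.5, -0.9]
grip_width: 22.4
```

```bash
python3 arc.py 621.9 -51 55 15 1
```

```text
w 22.4 t 16.80 pos [655.7 -93.7 370.5] ang -51.6 rad 54.4 Fr 3.3 Ft(cw) -16.2 Fz -0.9
[{"offset": [-0.0113, -0.0089, 0.0001], "twist": 0}]
```

>>> play_rows --commands '[{"offset": [-0.0109,-0.0093,0],"twist": 0},{"offset": [-0.0081,-0.0118,0.0001],"twist": 0},{"offset": [-0.0048,-0.0135,0],"twist": 0}]'

```text
time: 17.1
tool_pos: [614.7, -105.5, 370.3]
tcp_rot: [3.13, -0.003, 1.206]
contact_force: [16.9, -0.2, -3.3]
grip_width: 22.6
```

```bash
python3 arc.py 621.9 -51 55 10 2
```

```text
w 22.6 t 17.10 pos [ 614.7 -105.5  370.3] ang -97.5 rad 55.0 Fr -2.0 Ft(cw) -16.8 Fz -3.3
[{"offset": [-0.0014, -0.0095, 0.0], "twist": 0}, {"offset": [0.0003, -0.0096, 0.0], "twist": 0}]
```

>>> play_rows --commands '[{"offset": [-0.0014,-0.0095,0],"twist": 0},{"offset": [0.0003,-0.0096,0],"twist": 0}]'

```text
time: 17.3
tool_pos: [596.5, -100.1, 370.2]
tcp_rot: [3.13, -0.001, 1.205]
contact_force: [17.2, -3.5, -3.5]
grip_width: 22.5
```

```bash
python3 arc.py 621.9 -51 55 2 1
```

```text
w 22.5 t 17.30 pos [ 596.5 -100.1  370.2] ang -117.4 rad 55.3 Fr -4.8 Ft(cw) -16.9 Fz -3.5
[{"offset": [0.0002, -0.0019, 0.0], "twist": 0}]
```

>>> play_rows --commands '[{"offset": [0,0,0],"twist": 0},{"offset": [0,0,0],"twist": 0}]'

```text
time: 17.5
tool_pos: [596.2, -99.9, 370.0]
tcp_rot: [3.133, -0.001, 1.206]
contact_force: [12.2, -3.4, -2.6]
grip_width: 22.6
```

```bash
python3 arc.py 621.9 -51 55 2 1
```

```text
w 22.6 t 17.50 pos [596.2 -99.9 370. ] ang -117.7 rad 55.3 Fr -2.6 Ft(cw) -12.4 Fz -2.6
[{"offset": [0.0003, -0.0019, 0.0], "twist": 0}]
```

>>> play_rows --commands '[{"offset": [0.0003,-0.0019,0],"twist": 0},{"offset": [0,0,0],"twist": 0}]'

```text
time: 17.7
tool_pos: [595.1, -99.3, 370.2]
tcp_rot: [3.131, -0.001, 1.205]
contact_force: [14.8, -4.6, -3.1]
grip_width: 22.5
```

>>> play_rows --commands '[{"offset": [-0.0001,0.0008,0],"twist": 0},{"offset": [0,0,0],"twist": 0}]'

```text
time: 17.9
tool_pos: [595.6, -99.6, 370.0]
tcp_rot: [3.132, -0.001, 1.205]
contact_force: [13.3, -3.8, -2.4]
grip_width: 22.3
```

```bash
python3 arc.py 621.9 -51 55 2 1
```

```text
w 22.3 t 17.90 pos [595.6 -99.6 370. ] ang -118.4 rad 55.3 Fr -3.0 Ft(cw) -13.5 Fz -2.4
[{"offset": [0.0003, -0.0019, 0.0], "twist": 0}]
```

>>> play_rows --commands '[{"offset": [0,0,0],"twist": 0},{"offset": [0,0,0],"twist": 0},{"offset": [0,0,0],"twist": 0},{"offset": [0,0,0],"twist": 0},{"offset": [0,0,0],"twist": 0}]' --jaw 0

```text
time: 18.4
tool_pos: [593.8, -98.9, 368.7]
tcp_rot: [-3.14, 0.0, 1.205]
contact_force: [0.2, 0.4, -0.0]
grip_width: 57.9
```

>>> play_rows --commands '[{"offset": [0,0,0],"twist": 0},{"offset": [0,0,0],"twist": 0},{"offset": [0,0,-0.002],"twist": 0},{"offset": [0,0,-0.01],"twist": 0},{"offset": [0,0,-0.03],"twist": 0}]'

```text
time: 18.9
tool_pos: [593.8, -99.0, 409.3]
tcp_rot: [-3.136, 0.0, 1.205]
contact_force: [1.5, -0.4, -0.1]
grip_width: 91.3
```

>>> play_rows --commands '[{"offset": [0,0,-0.04],"twist": 0},{"offset": [0,0,-0.03],"twist": 0},{"offset": [-0.04,0,0],"twist": 0},{"offset": [-0.04,0,0],"twist": 0},{"offset": [-0.02,0,0],"twist": 0}]'

```text
time: 19.4
tool_pos: [557.3, -194.6, 482.2]
tcp_rot: [3.14, 0.001, 1.204]
contact_force: [0.1, -0.3, 0.1]
grip_width: 91.8
```

```bash
python3 -c "
from h import *
snap('w4')
for n in('top','scene'): cv2.imwrite(f'pics/{n}4.png',viewer.capture(n)[:,:,::-1])
import cv2 as c
a=c.resize(c.imread('pics/top4.png')[150:280,290:420],None,fx=4.6,fy=4.6,interpolation=c.INTER_CUBIC);b=c.imread('pics/top4.png')
c.imwrite('pics/top4c.png',a)"
```

```text
(no output)
```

View pics/w4.png

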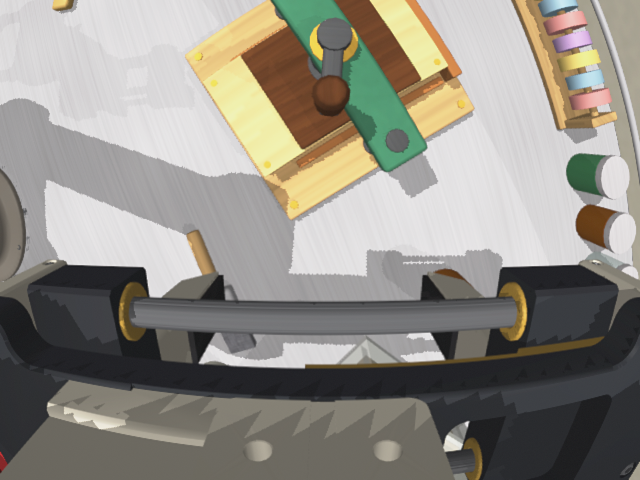

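View pics/scene4.png

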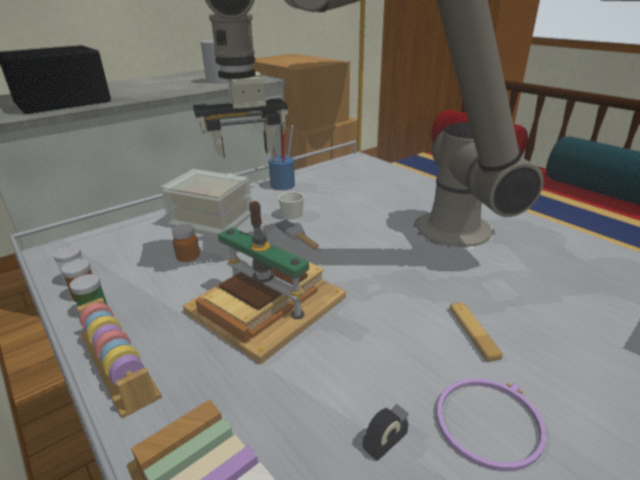

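```bash
python3 -c "
from h import *
o=ob('w4'); h=watz(o,333.5,35.5,179.5);k=watz(o,331,96,228);print(h,k,np.degrees(np.arctan2(k[1]-h[1],k[0]-h[0])),np.linalg.norm((k-h)[:2]))
from plant import ticket
print(ticket.close_job(), status.get_obs()['time'])"
```

```text
[621.12659893 -53.81932289 179.5       ] [ 598.24716481 -104.6086331   228.        ] -114.2504858903564 55.70478021302751
the job is handed in; nothing more can be done
the job is handed in; nothing more can be done
```

The pack is home against the back stop, the crank is wound two turns past the bite, and I've handed the job in with the gripper clear of everything. No verdict was reported.

- **Pack:** I pushed it in with the closed fingertips at about 7 N. It stopped dead with a jump to about 13 N, right where the home position should be. The later pictures show it still against the stop.
- **Bite:** I gripped the knob and wound clockwise in 10° steps. The force jumped from about 2–3 N to 11 N about 0.63 of a turn from the start. Because of the step size, I only know the bite point to about ±5°.
- **Two turns:** I wound on 720° from that point, and the force rose to about 17 N. Before I let go, the measured tool position put the knob about 1° short of two full turns.
- **Check that disagreed:** the wrist picture after letting go puts the knob about 4–5° from the angle the tool position gave. I read the knob position by eye, so this may be reading error.
- **Other things:** the ones visible in the last wrist and scene pictures look unmoved, and the job took about 20 s of the 72 s.

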